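# Shim the rocking corner of the parcel scale

### The job

The parcel scale rocks because the foot under one corner has gone soft: press down on the corners of its platform until you find the one that gives, then press that corner's orange shim tab down flat, leaving the other three tabs up. Last, press firmly on the cured corner to show that the shim now carries it, and finish while still pressing it. Use fingertips only: grasp and lift nothing, leave the scale where it stands and do not disturb the things around it.

Things in the scene. Friction and masses are not known exactly. Their poses are not given: they have to be found in the camera images.
- corner_near_left (a point): where to press the near left corner of the scale's platform (near = robot's side, left = +y), above its foot, 59 mm above the bench; the 4 points form a rectangle 110 (near-far) x 190 mm (left-right) on the flat top. One corner, any of the four, is soft: it looks level, but sinks from 3 N on, 3 mm by 6 N, and springs back; the others give under 1 mm
- corner_near_right (a point): where to press the near right corner of the scale's platform (near = robot's side, left = +y), above its foot, 59 mm above the bench; the 4 points form a rectangle 110 (near-far) x 190 mm (left-right) on the flat top. One corner, any of the four, is soft: it looks level, but sinks from 3 N on, 3 mm by 6 N, and springs back; the others give under 1 mm
- corner_far_left (a point): where to press the far left corner of the scale's platform (near = robot's side, left = +y), above its foot, 59 mm above the bench; the 4 points form a rectangle 110 (near-far) x 190 mm (left-right) on the flat top. One corner, any of the four, is soft: it looks level, but sinks from 3 N on, 3 mm by 6 N, and springs back; the others give under 1 mm
- corner_far_right (a point): where to press the far right corner of the scale's platform (near = robot's side, left = +y), above its foot, 59 mm above the bench; the 4 points form a rectangle 110 (near-far) x 190 mm (left-right) on the flat top. One corner, any of the four, is soft: it looks level, but sinks from 3 N on, 3 mm by 6 N, and springs back; the others give under 1 mm
- hinge_near_left (a joint): hinge of the fold-down shim at the near left corner, rad: 0 = tab up at 45 degrees, 0.79 = pressed flat (its stop). It stays where it is left; about 4 N down on the tab moves it. The hinge pin runs along the scale's x axis, 17 mm farther out (to the left) than the corner point and 9 mm above the bench
- tab_near_left (a point): centre of the top face of that tab's orange grip (24 x 42 x 8 mm; the tab reaches 82 mm from the pin and leans out to the scale's left), 64 mm along the tab from the pin: 42 mm out from the pin and 57 mm above the bench when up, 64 out and 13 up when flat. Pressing straight down 34 to 44 mm out from the pin takes the tab flat, the fingertips ending 13 mm above the bench
- shim_near_left: that fold-down shim: orange-ended tab with a steel cam under the scale's edge; origin on the hinge pin. With the tab flat the cam stands 0.7 mm under the scale and catches a corner that gives; with the tab up it touches nothing
- hinge_near_right (a joint): hinge of the fold-down shim at the near right corner, rad: 0 = tab up at 45 degrees, 0.79 = pressed flat (its stop). It stays where it is left; about 4 N down on the tab moves it. The hinge pin runs along the scale's x axis, 17 mm farther out (to the right) than the corner point and 9 mm above the bench
- tab_near_right (a point): centre of the top face of that tab's orange grip (24 x 42 x 8 mm; the tab reaches 82 mm from the pin and leans out to the scale's right), 64 mm along the tab from the pin: 42 mm out from the pin and 57 mm above the bench when up, 64 out and 13 up when flat. Pressing straight down 34 to 44 mm out from the pin takes the tab flat, the fingertips ending 13 mm above the bench
- shim_near_right: that fold-down shim: orange-ended tab with a steel cam under the scale's edge; origin on the hinge pin. With the tab flat the cam stands 0.7 mm under the scale and catches a corner that gives; with the tab up it touches nothing
- hinge_far_left (a joint): hinge of the fold-down shim at the far left corner, rad: 0 = tab up at 45 degrees, 0.79 = pressed flat (its stop). It stays where it is left; about 4 N down on the tab moves it. The hinge pin runs along the scale's x axis, 17 mm farther out (to the left) than the corner point and 9 mm above the bench
- tab_far_left (a point): centre of the top face of that tab's orange grip (24 x 42 x 8 mm; the tab reaches 82 mm from the pin and leans out to the scale's left), 64 mm along the tab from the pin: 42 mm out from the pin and 57 mm above the bench when up, 64 out and 13 up when flat. Pressing straight down 34 to 44 mm out from the pin takes the tab flat, the fingertips ending 13 mm above the bench
- shim_far_left: that fold-down shim: orange-ended tab with a steel cam under the scale's edge; origin on the hinge pin. With the tab flat the cam stands 0.7 mm under the scale and catches a corner that gives; with the tab up it touches nothing
- hinge_far_right (a joint): hinge of the fold-down shim at the far right corner, rad: 0 = tab up at 45 degrees, 0.79 = pressed flat (its stop). It stays where it is left; about 4 N down on the tab moves it. The hinge pin runs along the scale's x axis, 17 mm farther out (to the right) than the corner point and 9 mm above the bench
- tab_far_right (a point): centre of the top face of that tab's orange grip (24 x 42 x 8 mm; the tab reaches 82 mm from the pin and leans out to the scale's right), 64 mm along the tab from the pin: 42 mm out from the pin and 57 mm above the bench when up, 64 out and 13 up when flat. Pressing straight down 34 to 44 mm out from the pin takes the tab flat, the fingertips ending 13 mm above the bench
- shim_far_right: that fold-down shim: orange-ended tab with a steel cam under the scale's edge; origin on the hinge pin. With the tab flat the cam stands 0.7 mm under the scale and catches a corner that gives; with the tab up it touches nothing
- scale: low grey parcel scale, 1.8 kg, steel platform 156 x 248 mm, display console 60 mm long on its near side; loose on four feet above a dark steel levelling plate that is fixed to the bench; origin at the centre of its underside, 33 mm above the bench, x axis away from the console, y axis to the left
- marker: blue-capped felt marker, 134 x 41 x 18 mm, lying beside the scale between its two left tabs; a bystander, origin at the centre of its underside
- pencil: orange pencil, 150 x 8 mm, lying beside the scale between its two right tabs; a bystander, origin at the centre of its underside
- stapler: red and black stapler, 68 x 149 x 44 mm; a bystander, origin at the centre of its underside
- brown_tape: roll of brown tape, 113 mm across, 48 mm high, lying flat; a bystander, origin at the centre of its underside
- dispenser: blue desk tape dispenser with its roll, 77 x 127 x 108 mm; a bystander, origin at the centre of its underside

How it is judged:
On the way, in this order (a step that is already met when the one before it is completed fails the run):
1. the soft corner is pressed by the fingers and sinks 2 mm or more, all tabs still up (contact force between the fingers and scale above 2 N and value of joint each of hinge_near_left, hinge_near_right, hinge_far_left, hinge_far_right below 0.3 rad and height (world z) of any of corner_near_left, corner_near_right, corner_far_left, corner_far_right below 0.0572 m), for 0.1 s.
2. one tab lies flat (hinge above 0.68 rad), the other three up (below 0.3 rad) (((value of joint hinge_near_left above 0.68 rad and value of joint each of hinge_near_right, hinge_far_left, hinge_far_right below 0.3 rad) or (value of joint hinge_near_right above 0.68 rad and value of joint each of hinge_near_left, hinge_far_left, hinge_far_right below 0.3 rad) or (value of joint hinge_far_left above 0.68 rad and value of joint each of hinge_near_left, hinge_near_right, hinge_far_right below 0.3 rad) or (value of joint hinge_far_right above 0.68 rad and value of joint each of hinge_near_left, hinge_near_right, hinge_far_left below 0.3 rad))), for 0.2 s.
At the end, for the whole second after the job is handed in: fingers press the scale with over 4 N; the tab of the soft corner is flat (over 0.68 rad) and its cam carries over 1 N, as it can only under the soft corner, which stands within 2 mm of its unpressed height; other tabs up (under 0.3 rad); scale at rest within 15 mm of its place (contact force between the fingers and scale above 4 N and linear speed of scale below 0.02 m/s and distance of scale from where it was at the start of the episode below 0.015 m and ((value of joint hinge_near_left above 0.68 rad and contact force between shim_near_left and scale above 1 N and height (world z) of corner_near_left above 0.0572 m and value of joint each of hinge_near_right, hinge_far_left, hinge_far_right below 0.3 rad) or (value of joint hinge_near_right above 0.68 rad and contact force between shim_near_right and scale above 1 N and height (world z) of corner_near_right above 0.0572 m and value of joint each of hinge_near_left, hinge_far_left, hinge_far_right below 0.3 rad) or (value of joint hinge_far_left above 0.68 rad and contact force between shim_far_left and scale above 1 N and height (world z) of corner_far_left above 0.0572 m and value of joint each of hinge_near_left, hinge_near_right, hinge_far_right below 0.3 rad) or (value of joint hinge_far_right above 0.68 rad and contact force between shim_far_right and scale above 1 N and height (world z) of corner_far_right above 0.0572 m and value of joint each of hinge_near_left, hinge_near_right, hinge_far_left below 0.3 rad))); the arm keeps its last pose, push and grip.
It fails at once if two tabs pressed down (value of joint each of hinge_near_left, hinge_near_right above 0.3 rad or value of joint each of hinge_near_left, hinge_far_left above 0.3 rad or value of joint each of hinge_near_left, hinge_far_right above 0.3 rad or value of joint each of hinge_near_right, hinge_far_left above 0.3 rad or value of joint each of hinge_near_right, hinge_far_right above 0.3 rad or value of joint each of hinge_far_left, hinge_far_right above 0.3 rad).
It fails at once if the scale shifted or lifted by more than 15 mm (distance of scale from where it was at the start of the episode above 0.015 m).
It fails at once if a bystander moved by more than 25 mm (distance of any of marker, pencil, stapler, brown_tape, dispenser from where it was at the start of the episode above 0.025 m).
It also fails if it takes over 51 s, if anything falls off the work surface, if the arm or the gripper's body presses on something with over 40 N, if the wrist force passes 120 N, or if a joint passes its speed limit or range.

### The arm

A 6-joint arm with a two-finger parallel gripper is mounted at the origin on the work surface; the furniture and walls round the work are solid. World frame = base frame: x ahead of the robot, y to its left, z up, the work surface at z = 0. Lengths are in m, angles in rad, forces in N, time in s.
With the tool pointing down it reaches from about 0.3 to 0.75 m from the base axis. Payload 8.5 kg.
Tool frame: the origin (TCP) lies on the centre line of the jaws, within the pads' length; the fingertips stand 17 mm ahead of it and the grasp point (between the pads) lies 2 mm behind it; x points along the fingers, y is the direction in which the jaws open and shut, and the axes are right-handed (so a half turn about x gives the same grasp; the last joint's range is limited). The gripper opens to 85 mm and grips with 20 to 120 N. Pads are 22 mm wide; open, the fingers measure 114 mm over their backs; the gripper's body (76 mm by 85 mm) begins 54 mm behind the grasp point. The pads swing forward as they close: fully open they stand 13 mm farther back than shut.
Start: joints at [-1.36, 0.381, 1.297, -0, 1.464, -0.215], TCP at [0.227, -0.501, 0.248] pointing down, gripper open.
Joint ranges: [-3.11, 3.11], [-0.89, 2.33], [0.22, 2.48], [-1.42, 4.56], [0.17, 2.85], [-2.88, 2.88]. Speed limits (rad/s): [2.39, 2.39, 3.14, 3.14, 3.14, 3.14].

### API

Orientations are given as a unit quaternion [x, y, z, w].
In Python, from rig import read_state, read_camera, get_calibration, job_done, cut_out gives the robot as it stands.
- The arm moves only by the shell command python3 -m creep 'ROWS' [FORCE]. ROWS is JSON, a list of rows, each an object with "offset": the shift along the world's x, y, z as a fraction of full scale, a list of three; "twist": the turn about the world's z as a fraction of full scale; "gripper": the opening, from 0 (shut) to 1 (fully open). In form: [{"offset": [x, y, z], "twist": twist, "gripper": gripper}, ...]. A call has 1 to 5 rows; each row shifts and turns the commanded pose from where the row before left it; what a row does not reach is not made up. Full scale, the value 1, is 0.03 m for a shift and 0.12 rad for a turn. A row lasts 1/12 s, in which the tool goes at most 41.7 mm and 7.16 degrees, less where a joint would pass 70% of its speed; a pose out of reach is approached as far as the arm can. A call with a number of a shift or a turn outside -1 to 1 is refused whole. A call with a gripper value outside its range is refused whole. The fingers move at their own pace and stop on an object; FORCE is the grip in N (left out, the last holds). Time passes only in rows, so rows that do not move let the fingers close. It gives the time, the measured TCP pose, the force and the opening at its end, in the units of the state.
- read_state(): the state, without advancing time (a new reading comes with each control period).
- read_camera(name): name is "scene" or "top"; returns (picture, depth): 400x640x3 uint8, blue, green, red; 400x640 float32, m along the optical axis (not along the pixel's ray), 0 where there is no reading.
- get_calibration(name): a dict with "fx", "fy", "cx", "cy" (pixels), "R" (3x3) and "t" (3): a world point X has camera coordinates R X + t. Camera axes: x right, y down, z forward; pixel columns grow to the right and rows downward; lengths in m; the calibration is good to about 2 mm. A picture is of the moment at which its call begins. get_calibration takes no time and is no camera call.
- job_done(): hands the job in, once; it reports no verdict.
Trained networks look in the newest picture that a camera, given by its name, has taken for a name from the list of things; names that differ only in an ending like _2 or _b are one class to them, and where a whole thing is asked for, a point or a joint stands for the part that bears it (a point fixed in the world has none). Each returns a list of dicts, best first, with "conf" (0 to 1); they miss things now and then, are a little off and sometimes report something else, mostly with a low value. They report only what shows in the picture. A call takes as long as a camera call.
- cut_out(camera, thing): "mask" (400x640 bool, what is visible of it) and "location" ([column, row] in pixels, amid what is visible of it).
The state is a dict: "time": time; "q": joint angles; "qd": joint speeds; "joint_efforts": joint torques, N m; "ee_pos": TCP position; "tool_rot": TCP orientation; "contact_force": force on the tool from outside, world axes, zero at the start; "moment": the same for the moment, N m; "width": finger opening in m.
Only numpy, scipy, OpenCV 4.12 (cv2) and the standard library are available. Lean on these libraries where they do the work, as an engineer would, in place of code of your own. Each camera call takes 0.05 s, during which the arm holds its last target. There are 200 camera calls.

## Working session

There is one attempt and no reset: what is moved stays moved. The work goes in short steps, Python scripts to look and compute and a shell command to move; the robot and the scene stay as the last step left them, time stands still between calls to the robot, and variables do not carry over. Pictures are saved under pics/ and viewed, about 8 in all and at most 12, crops included, and the job is handed in when it is done.

```bash
mkdir -p pics; cat > h.py <<'E'
import numpy as np, cv2
from rig import *
def world(cam,depth,mask):
    c=get_calibration(cam);v,u=np.nonzero(mask&(depth>0));z=depth[v,u]
    p=np.c_[(u-c['cx'])/c['fx']*z,(v-c['cy'])/c['fy']*z,z]
    return (p-np.array(c['t']))@np.array(c['R'])
E
python3 - <<'E'
from h import *
for n in ['top','scene']:
    im,d=read_camera(n);cv2.imwrite(f'pics/{n}0.png',im);np.save(n+'d.npy',d)
    for t in ['scale','tab_near_left','shim_near_left','marker','pencil','stapler','brown_tape','dispenser']:
        for r in cut_out(n,t)[:4]:
            P=world(n,d,r['mask'])
            if len(P)>5: print(n,t,round(r['conf'],2),np.round(r['location']),len(P),np.round(np.median(P,0),3),np.round(np.percentile(P,1,0),3),np.round(np.percentile(P,99,0),3))
            if t=='scale' : np.save(n+'m.npy',r['mask']) if r is not None and r['conf']>.5 else 0
print(read_state())
E
```

```text
top scale 0.73 [373. 179.] 4386 [ 0.497 -0.056  0.058] [ 0.388 -0.182  0.041] [0.593 0.063 0.065]
top scale 0.36 [331. 153.] 78 [0.583 0.085 0.05 ] [0.574 0.058 0.018] [0.595 0.105 0.069]
top marker 0.75 [309. 172.] 165 [0.535 0.145 0.014] [ 0.526  0.092 -0.001] [0.547 0.206 0.021]
top marker 0.34 [419. 196.] 110 [ 0.441 -0.205  0.048] [ 0.43  -0.229  0.003] [ 0.454 -0.184  0.065]
top pencil 0.65 [333. 153.] 90 [0.582 0.085 0.05 ] [0.572 0.058 0.002] [0.596 0.105 0.07 ]
top pencil 0.4 [430. 184.] 73 [ 0.492 -0.238  0.005] [ 0.486 -0.286 -0.003] [ 0.498 -0.199  0.013]
top stapler 0.98 [249. 216.] 483 [0.395 0.355 0.039] [0.357 0.291 0.002] [0.438 0.423 0.048]
top brown_tape 0.84 [259. 249.] 678 [0.276 0.297 0.047] [ 0.219  0.235 -0.002] [0.327 0.35  0.054]
top brown_tape 0.63 [310. 173.] 189 [0.536 0.145 0.014] [ 0.526  0.083 -0.003] [0.547 0.205 0.021]
top dispenser 0.98 [211. 170.] 867 [0.521 0.46  0.068] [0.473 0.412 0.005] [0.583 0.521 0.11 ]
top dispenser 0.74 [424. 163.] 117 [ 0.551 -0.22   0.049] [ 0.539 -0.254 -0.007] [ 0.58  -0.196  0.069]
scene scale 0.55 [392. 210.] 4050 [ 
[... 518 characters left out ...]
054] [0.469 0.411 0.004] [0.582 0.502 0.11 ]
{'time': 0.9, 'q': array([-1.36029142e+00,  3.80621422e-01,  1.29741137e+00,  1.46367756e-05,
        1.46362111e+00, -2.15322374e-01]), 'qd': array([-0.00194925,  0.000969  ,  0.00010705,  0.00131927, -0.00063083,
       -0.00044171]), 'joint_efforts': array([-2.73645957e-03, -4.48328125e+01, -2.31460994e+01, -3.67082421e-04,
        7.74059099e-04,  1.97490237e-05]), 'ee_pos': array([ 0.22717574, -0.50086437,  0.24830705]), 'tool_rot': array([ 0.69114519,  0.14943888, -0.6911348 ,  0.14939559]), 'contact_force': array([ 0.43175629, -0.10766425, -0.60971646]), 'moment': array([-0.00020651, -0.02093379, -0.00699185]), 'width': 0.08514869603993895}
```

```bash
python3 - <<'E'
from h import *
im=cv2.imread('pics/top0.png');d=np.load('topd.npy')
cv2.imwrite('pics/crop0.png',cv2.resize(im[110:250,280:460],None,fx=4.2,fy=4.2,interpolation=cv2.INTER_CUBIC))
P=world('top',d,np.ones(d.shape,bool))
k=(P[:,2]>.05)&(P[:,2]<.066)&(abs(P[:,0]-.49)<.14)&(abs(P[:,1]+.056)<.2)
Q=P[k]
# top-down height raster
r=np.full((150,200),0,np.uint8)
for x,y,z in P[(abs(P[:,0]-.49)<.15)&(abs(P[:,1]+.056)<.2)]:
    i=int((.64-x)/.002);j=int((.144-y)/.002)
    if 0<=i<150 and 0<=j<200: r[i,j]=np.clip(z*3000,20,255)
cv2.imwrite('pics/h0.png',cv2.resize(r,None,fx=4,fy=4,interpolation=cv2.INTER_NEAREST))
E
```

```text
(no output)
```

View pics/crop0.png

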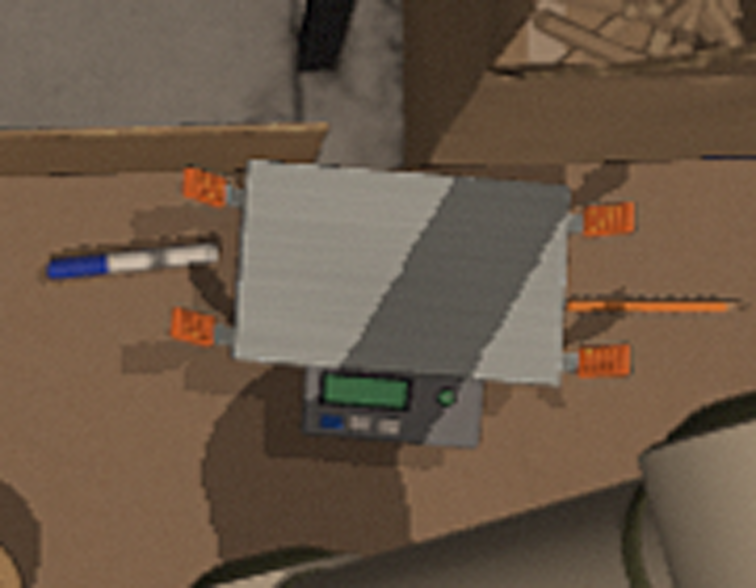

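View pics/h0.png

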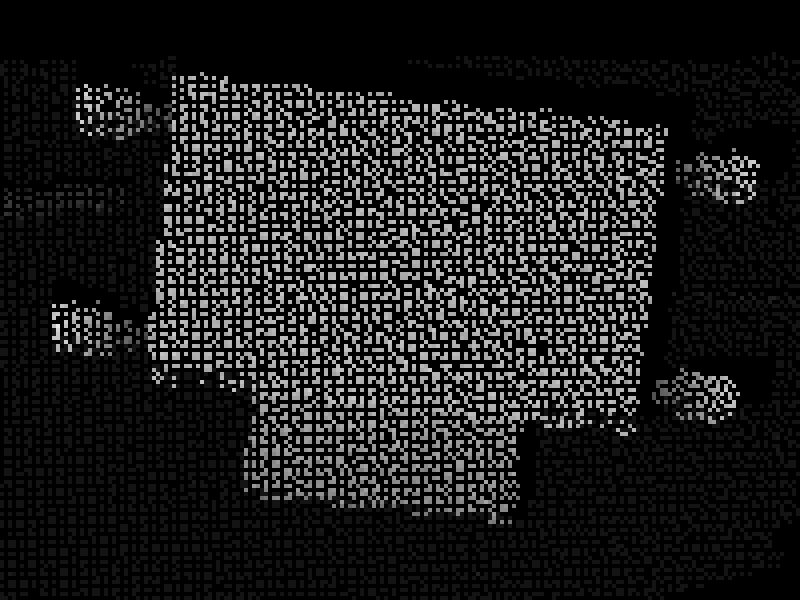

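```bash
python3 - <<'E'
from h import *
c=get_calibration('top');R=np.array(c['R']);t=np.array(c['t'])
px=np.array([(249,160),(568,186),(560,383),(234,357)])/4.2+[280,110]-.4
o=-R.T@t
W=[]
for u,v in px:
    r=R.T@[(u-c['cx'])/c['fx'],(v-c['cy'])/c['fy'],1]; W.append((o+r*(.059-o[2])/r[2])[:2])
W=np.array(W);print(np.round(W,4),[round(np.linalg.norm(W[i]-W[i-1]),4) for i in range(4)])
d=np.load('topd.npy')
P=world('top',d,np.ones(d.shape,bool))
k=(P[:,2]>.055)&(P[:,2]<.0635)&(abs(P[:,0]-.49)<.14)&(P[:,1]<.075)&(P[:,1]>-.20)
Q=P[k];print('z',np.median(Q[:,2]))
ang=np.arctan2(*( (W[0]-W[1]+W[3]-W[2])*[-1,1])[[0,1]]) # y axis dir
ctr=W.mean(0);yv=(W[0]-W[1]+W[3]-W[2]);yv/=np.linalg.norm(yv);xv=np.array([yv[1],-yv[0]])
print('ctr',ctr,'xv',xv,'yaw',np.arctan2(xv[1],xv[0]))
L=(Q[:,:2]-ctr)@np.c_[xv,yv]
s=abs(L[:,1])>0.09
print('local extents',np.percentile(L[s],[.5,99.5],axis=0), )
for n,a,b in [('NL',-1,1),('NR',-1,-1),('FL',1,1),('FR',1,-1)]:
    cn=ctr+a*.055*xv+b*.095*yv; print(n,np.round(cn,4),'press',np.round(cn+b*.056*yv,4),'tab',np.round(cn+b*.059*yv,4))
    s=P[(P[:,2]>.03)&(np.linalg.norm(P[:,:2]-(cn+b*.056*yv),axis=1)<.035)]
    l=(s[:,:2]-ctr)@np.c_[xv,yv];l=l[abs(l[:,1])>.13];print('   tab local median',np.median(l,0),np.ptp(l,0))
for lo,hi in [(.59,.62),(.62,.65),(.65,.68),(.68,.72),(.72,.8)]:
  for yl in (-.3,-.15,0,.12):
    s=P[(P[:,0]>lo)&(P[:,0]<hi)&(P[:,1]>yl)&(P[:,1]<yl+.15)&((P[:,0]>.61)|(P[:,2]>.075))]
    if len(s): print(lo,yl,len(s),np.round(s[:,2].max(),3),np.round(np.median(s[:,2]),3))
print(cut_out('top','scale')[0]['conf'])
E
```

```text
[[ 0.6021  0.0565]
 [ 0.5758 -0.1875]
 [ 0.4234 -0.1726]
 [ 0.4493  0.0726]] [np.float64(0.1537), np.float64(0.2454), np.float64(0.1531), np.float64(0.2466)]
z 0.0589396008191119
ctr [ 0.51267358 -0.05775609] xv [ 0.99435671 -0.10608836] yaw -0.10628837040190542
local extents [[-0.07696962 -0.12402816]
 [ 0.07717325  0.12268167]]
NL [0.4681 0.0425] press [0.474  0.0982] tab [0.4743 0.1012]
   tab local median [-0.05538823  0.15379652] [0.0263894  0.04054365]
NR [ 0.4479 -0.1464] press [ 0.442  -0.2021] tab [ 0.4416 -0.2051]
   tab local median [-0.05528824 -0.15508271] [0.02377912 0.0382832 ]
FL [0.5774 0.0309] press [0.5834 0.0866] tab [0.5837 0.0895]
   tab local median [0.05424987 0.15318281] [0.0248396  0.03778164]
FR [ 0.5573 -0.1581] press [ 0.5513 -0.2137] tab [ 0.551  -0.2167]
   tab local median [ 0.05465402 -0.15416236] [0.02580674 0.03875834]
0.59 -0.3 10 -0.0 -0.003
0.59 -0.15 9 -0.001 -0.003
0.59 0 2 0.001 -0.002
0.59 0.12 9 0.0 -0.003
0.65 -0.15 55 -0.074 -0.138
0.65 0 413 -0.069 -0.136
0.65 0.12 438 -0.07 -0.142
0.68 -0.3 16 -0.104 -0.111
0.72 -0.3 790 -0.099 -0.384
0.73
```

View pics/scene0.png

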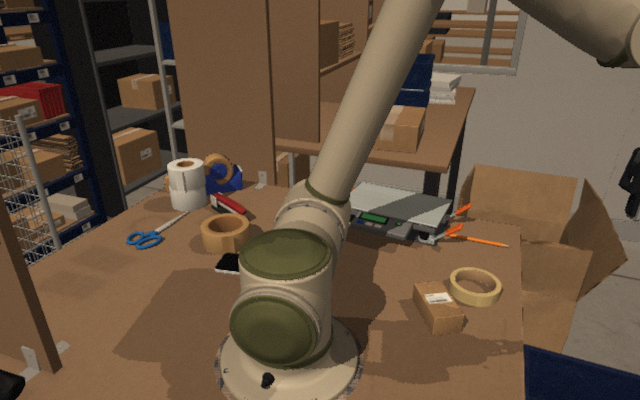

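```bash
python3 -m creep '[{"offset":[0.6,0.95,0],"twist":-0.9,"gripper":0},{"offset":[0.6,0.95,0],"twist":-0.9,"gripper":0},{"offset":[0.6,0.95,0],"twist":-0.9,"gripper":0},{"offset":[0.6,0.95,0],"twist":-0.9,"gripper":0},{"offset":[0.6,0.95,0],"twist":-0.83,"gripper":0}]'
python3 -m creep '[{"offset":[0.6,0.95,0],"twist":0,"gripper":0},{"offset":[0.6,0.95,0],"twist":0,"gripper":0},{"offset":[0.6,0.95,0],"twist":0,"gripper":0},{"offset":[0.6,0.95,0],"twist":0,"gripper":0},{"offset":[0.6,0.95,0],"twist":0,"gripper":0}]'
python3 -c "
from h import *
s=read_state();print(s['ee_pos'],s['tool_rot'],s['width'],s['contact_force'])"
```

```text
time: 1.37
ee_pos: [0.3177, -0.357, 0.2484]
tool_rot: [0.706, -0.04, -0.706, -0.039]
contact_force: [0.1, -0.7, -0.0]
width: 0.0255
time: 1.78
ee_pos: [0.4078, -0.2144, 0.2485]
tool_rot: [0.706, -0.038, -0.706, -0.037]
contact_force: [0.2, 0.3, -0.3]
width: 0.0002
[ 0.4077625  -0.21436924  0.24850587] [ 0.70623979 -0.03755356 -0.70598669 -0.03738825] 0.00022505863476188627 [ 0.2201874   0.25086851 -0.30408685]
```

```bash
python3 -m creep '[{"offset":[0.67,0.9,-0.5],"twist":0,"gripper":0},{"offset":[0.67,0.9,-0.7],"twist":0,"gripper":0},{"offset":[0,0.47,-0.95],"twist":0,"gripper":0},{"offset":[0,0,-1],"twist":0,"gripper":0},{"offset":[0,0,-1],"twist":0,"gripper":0}]'
python3 -m creep '[{"offset":[0,0,-0.95],"twist":0,"gripper":0},{"offset":[0,0,0],"twist":0,"gripper":0},{"offset":[0,0,0],"twist":0,"gripper":0}]'
python3 -m creep '[{"offset":[0,0,-0.2],"twist":0,"gripper":0},{"offset":[0,0,-0.1],"twist":0,"gripper":0},{"offset":[0,0,0],"twist":0,"gripper":0}]'
```

```text
time: 2.2
ee_pos: [0.4476, -0.1467, 0.1229]
tool_rot: [0.707, -0.037, -0.706, -0.036]
contact_force: [-0.1, -0.6, -0.8]
width: 0.0002
time: 2.45
ee_pos: [0.4472, -0.1477, 0.0952]
tool_rot: [-0.705, 0.037, 0.707, 0.038]
contact_force: [0.9, 0.1, 0.2]
width: -0.0001
time: 2.7
ee_pos: [0.4476, -0.148, 0.0869]
tool_rot: [0.707, -0.038, -0.706, -0.037]
contact_force: [-0.5, 0.1, 0.1]
width: 0.0
```

```bash
python3 -m creep '[{"offset":[0,0,-0.2],"twist":0,"gripper":0},{"offset":[0,0,-0.1],"twist":0,"gripper":0},{"offset":[0,0,0],"twist":0,"gripper":0}]'
python3 -m creep '[{"offset":[0,0,-0.07],"twist":0,"gripper":0},{"offset":[0,0,0],"twist":0,"gripper":0}]'
python3 -m creep '[{"offset":[0,0,-0.07],"twist":0,"gripper":0},{"offset":[0,0,0],"twist":0,"gripper":0}]'
python3 -m creep '[{"offset":[0,0,-0.04],"twist":0,"gripper":0},{"offset":[0,0,0],"twist":0,"gripper":0}]'
```

```text
time: 2.95
ee_pos: [0.4471, -0.1477, 0.0769]
tool_rot: [-0.706, 0.037, 0.706, 0.038]
contact_force: [0.8, -0.0, -0.3]
width: 0.0002
time: 3.12
ee_pos: [0.4474, -0.1478, 0.0762]
tool_rot: [0.706, -0.038, -0.706, -0.037]
contact_force: [-4.2, 2.5, 12.7]
width: -0.0
time: 3.28
ee_pos: [0.4474, -0.1478, 0.076]
tool_rot: [0.707, -0.038, -0.705, -0.037]
contact_force: [-10.3, 4.9, 39.2]
width: -0.0002
time: 3.45
ee_pos: [0.4475, -0.1479, 0.0759]
tool_rot: [0.707, -0.038, -0.705, -0.036]
contact_force: [-14.5, 8.0, 53.5]
width: 0.0005
```

```bash
python3 -m creep '[{"offset":[0,0,0.85],"twist":0,"gripper":0},{"offset":[0.1,0.91,0],"twist":0,"gripper":0},{"offset":[0.1,0.91,0],"twist":0,"gripper":0},{"offset":[0.1,0.91,0],"twist":0,"gripper":0},{"offset":[0.1,0.91,0],"twist":0,"gripper":0}]'
python3 -m creep '[{"offset":[0.1,0.91,0],"twist":0,"gripper":0},{"offset":[0.1,0.91,0],"twist":0,"gripper":0},{"offset":[0.1,0.91,0],"twist":0,"gripper":0},{"offset":[0,0,-0.6],"twist":0,"gripper":0},{"offset":[0,0,0],"twist":0,"gripper":0}]'
python3 -m creep '[{"offset":[0,0,-0.09],"twist":0,"gripper":0},{"offset":[0,0,0],"twist":0,"gripper":0}]'
python3 -m creep '[{"offset":[0,0,-0.04],"twist":0,"gripper":0},{"offset":[0,0,0],"twist":0,"gripper":0}]'
python3 -m creep '[{"offset":[0,0,-0.04],"twist":0,"gripper":0},{"offset":[0,0,0],"twist":0,"gripper":0}]'
```

```text
time: 3.87
ee_pos: [0.4594, -0.0375, 0.0977]
tool_rot: [0.706, -0.038, -0.706, -0.038]
contact_force: [1.2, -0.2, 0.2]
width: 0.0001
time: 4.28
ee_pos: [0.4674, 0.0446, 0.0778]
tool_rot: [-0.705, 0.036, 0.707, 0.037]
contact_force: [-1.5, 0.2, -0.5]
width: -0.0
time: 4.45
ee_pos: [0.4684, 0.0428, 0.0767]
tool_rot: [-0.706, 0.038, 0.706, 0.038]
contact_force: [-0.8, -0.6, -0.5]
width: -0.0002
time: 4.62
ee_pos: [0.4687, 0.0426, 0.0762]
tool_rot: [0.706, -0.038, -0.706, -0.038]
contact_force: [-1.5, 0.2, 3.7]
width: -0.0
time: 4.78
ee_pos: [0.4687, 0.0426, 0.0761]
tool_rot: [0.707, -0.038, -0.705, -0.037]
contact_force: [-6.3, -1.2, 19.8]
width: -0.0002
```

```bash
python3 -m creep '[{"offset":[0,0,0.75],"twist":0,"gripper":0},{"offset":[0.91,-0.1,0],"twist":0,"gripper":0},{"offset":[0.91,-0.1,0],"twist":0,"gripper":0},{"offset":[0.91,-0.1,0],"twist":0,"gripper":0},{"offset":[0.91,-0.1,0],"twist":0,"gripper":0}]'
python3 -m creep '[{"offset":[0,0,-0.65],"twist":0,"gripper":0},{"offset":[0,0,0],"twist":0,"gripper":0},{"offset":[0,0,0],"twist":0,"gripper":0}]'
python3 -m creep '[{"offset":[0,0,-0.06],"twist":0,"gripper":0},{"offset":[0,0,0],"twist":0,"gripper":0}]'
python3 -m creep '[{"offset":[0,0,-0.04],"twist":0,"gripper":0},{"offset":[0,0,0],"twist":0,"gripper":0}]'
python3 -m creep '[{"offset":[0,0,-0.04],"twist":0,"gripper":0},{"offset":[0,0,0],"twist":0,"gripper":0}]'
```

```text
time: 5.2
ee_pos: [0.5789, 0.0305, 0.0974]
tool_rot: [0.706, -0.038, -0.706, -0.038]
contact_force: [0.3, 1.2, 0.0]
width: -0.0001
time: 5.45
ee_pos: [0.5774, 0.0307, 0.0772]
tool_rot: [-0.706, 0.038, 0.706, 0.038]
contact_force: [-0.4, -0.1, 0.4]
width: 0.0003
time: 5.62
ee_pos: [0.5772, 0.0311, 0.0762]
tool_rot: [0.706, -0.038, -0.706, -0.037]
contact_force: [-0.7, -1.1, 3.6]
width: -0.0003
time: 5.78
ee_pos: [0.5774, 0.0312, 0.0751]
tool_rot: [0.706, -0.037, -0.706, -0.037]
contact_force: [-1.0, -1.2, 6.0]
width: 0.0
time: 5.95
ee_pos: [0.5777, 0.0313, 0.0741]
tool_rot: [0.707, -0.037, -0.706, -0.037]
contact_force: [-1.0, -0.7, 6.6]
width: -0.0003
```

```bash
python3 -m creep '[{"offset":[0,0,-0.04],"twist":0,"gripper":0},{"offset":[0,0,0],"twist":0,"gripper":0}]'
python3 -m creep '[{"offset":[0,0,-0.03],"twist":0,"gripper":0},{"offset":[0,0,0],"twist":0,"gripper":0},{"offset":[0,0,0],"twist":0,"gripper":0},{"offset":[0,0,0],"twist":0,"gripper":0}]'
```

```text
time: 6.12
ee_pos: [0.5778, 0.0314, 0.0735]
tool_rot: [0.707, -0.037, -0.705, -0.037]
contact_force: [-2.2, 0.6, 10.1]
width: 0.0004
time: 6.45
ee_pos: [0.5779, 0.0314, 0.0734]
tool_rot: [0.707, -0.037, -0.705, -0.037]
contact_force: [-4.1, 1.1, 17.6]
width: -0.0001
```

```bash
python3 -m creep '[{"offset":[0,0,1],"twist":0,"gripper":0},{"offset":[0,0,0.5],"twist":0,"gripper":0},{"offset":[0.1,0.92,0],"twist":0,"gripper":0},{"offset":[0.08,0.92,0],"twist":0,"gripper":0},{"offset":[0,0,0],"twist":0,"gripper":0}]'
python3 -m creep '[{"offset":[0,0,-0.6],"twist":0,"gripper":0},{"offset":[0,0,-0.3],"twist":0,"gripper":0},{"offset":[0,0,-0.3],"twist":0,"gripper":0}]'
python3 -m creep '[{"offset":[0,0,-0.3],"twist":0,"gripper":0},{"offset":[0,0,-0.3],"twist":0,"gripper":0},{"offset":[0,0,-0.3],"twist":0,"gripper":0}]'
```

```text
time: 6.87
ee_pos: [0.5825, 0.0902, 0.1165]
tool_rot: [0.706, -0.036, -0.706, -0.037]
contact_force: [-0.1, 1.5, -0.3]
width: -0.0002
time: 7.12
ee_pos: [0.5824, 0.0864, 0.0791]
tool_rot: [-0.706, 0.037, 0.707, 0.037]
contact_force: [-0.5, -0.7, 0.3]
width: -0.0
time: 7.37
ee_pos: [0.5833, 0.0863, 0.0526]
tool_rot: [0.706, -0.038, -0.706, -0.038]
contact_force: [0.1, 1.1, 3.6]
width: -0.0004
```

```bash
python3 -m creep '[{"offset":[0,0,-0.3],"twist":0,"gripper":0},{"offset":[0,0,-0.2],"twist":0,"gripper":0},{"offset":[0,0,-0.1],"twist":0,"gripper":0},{"offset":[0,0,0],"twist":0,"gripper":0}]'
python3 -m creep '[{"offset":[0,0,-0.08],"twist":0,"gripper":0},{"offset":[0,0,0],"twist":0,"gripper":0}]'
python3 -m creep '[{"offset":[0,0,-0.04],"twist":0,"gripper":0},{"offset":[0,0,0],"twist":0,"gripper":0}]'
```

```text
time: 7.7
ee_pos: [0.5826, 0.0865, 0.0342]
tool_rot: [-0.706, 0.037, 0.707, 0.037]
contact_force: [-0.1, 0.5, 0.2]
width: -0.0004
time: 7.87
ee_pos: [0.5829, 0.0865, 0.0325]
tool_rot: [-0.706, 0.037, 0.706, 0.037]
contact_force: [0.6, 0.0, -0.1]
width: 0.0002
time: 8.03
ee_pos: [0.583, 0.0866, 0.0315]
tool_rot: [0.706, -0.037, -0.706, -0.037]
contact_force: [0.1, 1.0, 0.7]
width: 0.0001
```

```bash
python3 -m creep '[{"offset":[0,0,-0.05],"twist":0,"gripper":0},{"offset":[0,0,0],"twist":0,"gripper":0}]'
python3 -m creep '[{"offset":[0,0,-0.04],"twist":0,"gripper":0},{"offset":[0,0,0],"twist":0,"gripper":0}]'
python3 -m creep '[{"offset":[0,0,-0.04],"twist":0,"gripper":0},{"offset":[0,0,0],"twist":0,"gripper":0},{"offset":[0,0,0],"twist":0,"gripper":0}]'
```

```text
time: 8.2
ee_pos: [0.5832, 0.0866, 0.0305]
tool_rot: [0.706, -0.037, -0.706, -0.037]
contact_force: [-1.2, 1.5, 4.9]
width: 0.0001
time: 8.37
ee_pos: [0.5834, 0.0866, 0.0302]
tool_rot: [0.707, -0.037, -0.705, -0.037]
contact_force: [-3.2, 1.0, 12.4]
width: 0.0004
time: 8.62
ee_pos: [0.5834, 0.0866, 0.0299]
tool_rot: [0.707, -0.037, -0.705, -0.037]
contact_force: [-6.1, 1.2, 20.7]
width: 0.0002
```

```bash
python3 -m creep '[{"offset":[0,0,0.8],"twist":0,"gripper":0},{"offset":[0,0,0.8],"twist":0,"gripper":0},{"offset":[0,0,0.8],"twist":0,"gripper":0},{"offset":[-0.1,-0.92,0],"twist":0,"gripper":0},{"offset":[-0.08,-0.92,0],"twist":0,"gripper":0}]'
python3 -m creep '[{"offset":[0,0,-0.7],"twist":0,"gripper":0},{"offset":[0,0,0],"twist":0,"gripper":0},{"offset":[0,0,0],"twist":0,"gripper":0}]'
python3 -m creep '[{"offset":[0,0,-0.08],"twist":0,"gripper":0},{"offset":[0,0,0],"twist":0,"gripper":0}]'
python3 -m creep '[{"offset":[0,0,-0.04],"twist":0,"gripper":0},{"offset":[0,0,0],"twist":0,"gripper":0}]'
python3 - <<'E'
from h import *
im,d=read_camera('top');cv2.imwrite('pics/crop1.png',cv2.resize(im[110:250,280:460],None,fx=4.2,fy=4.2,interpolation=cv2.INTER_CUBIC))
E
```

```text
time: 9.03
ee_pos: [0.5779, 0.0315, 0.101]
tool_rot: [0.707, -0.037, -0.705, -0.036]
contact_force: [1.0, -0.2, -0.3]
width: 0.0
time: 9.28
ee_pos: [0.5771, 0.0313, 0.078]
tool_rot: [-0.705, 0.037, 0.707, 0.038]
contact_force: [0.7, 0.4, 1.0]
width: -0.0
time: 9.45
ee_pos: [0.5777, 0.0319, 0.0763]
tool_rot: [0.706, -0.037, -0.706, -0.037]
contact_force: [-0.6, 0.5, -0.4]
width: 0.0004
time: 9.62
ee_pos: [0.5779, 0.032, 0.0757]
tool_rot: [0.707, -0.037, -0.706, -0.037]
contact_force: [-0.2, 1.6, 4.9]
width: -0.0001
```

View pics/crop1.png

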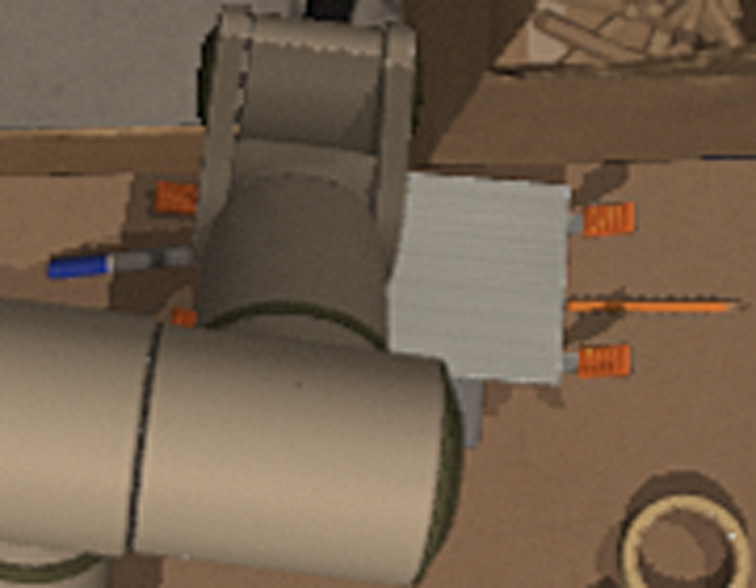

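The far-left tab's orange end now starts at crop column 157, where it was at 184, so it is flat. Both right tabs (600,218 and 605,360), the visible part of the near-left tab (184,318), the marker and the pencil are where they were. Next I press firmly.

```bash
python3 -m creep '[{"offset":[0,0,-0.04],"twist":0,"gripper":0},{"offset":[0,0,0],"twist":0,"gripper":0}]'
python3 -m creep '[{"offset":[0,0,-0.04],"twist":0,"gripper":0},{"offset":[0,0,0],"twist":0,"gripper":0}]'
python3 -m creep '[{"offset":[0,0,-0.03],"twist":0,"gripper":0},{"offset":[0,0,0],"twist":0,"gripper":0},{"offset":[0,0,0],"twist":0,"gripper":0},{"offset":[0,0,0],"twist":0,"gripper":0}]'
```

```text
time: 9.83
ee_pos: [0.578, 0.032, 0.0755]
tool_rot: [0.707, -0.037, -0.705, -0.037]
contact_force: [-2.9, 2.1, 11.8]
width: -0.0002
time: 10.0
ee_pos: [0.578, 0.032, 0.0752]
tool_rot: [0.707, -0.037, -0.705, -0.037]
contact_force: [-6.0, 1.4, 21.1]
width: -0.0006
time: 10.33
ee_pos: [0.5781, 0.032, 0.0751]
tool_rot: [0.707, -0.037, -0.705, -0.037]
contact_force: [-7.5, 2.1, 27.2]
width: 0.0001
```

```bash
python3 -m creep '[{"offset":[0,0,0],"twist":0,"gripper":0},{"offset":[0,0,0],"twist":0,"gripper":0},{"offset":[0,0,0],"twist":0,"gripper":0}]'
python3 -c "from rig import job_done;print(job_done())"
```

```text
time: 10.58
ee_pos: [0.5781, 0.032, 0.0751]
tool_rot: [0.707, -0.037, -0.705, -0.037]
contact_force: [-7.3, 2.0, 27.7]
width: 0.0
the job is handed in; nothing more can be done
None
```

The soft corner was the far left. Its shim tab is now pressed flat, and I handed the job in at 10.6 s while still pressing that corner with about 28 N.

- **Finding the corner:** near right held firm at 53 N and near left at 20 N, each giving well under 1 mm. Far left sank about 2.9 mm, most of it at only 4–7 N. I did not press far right.
- **Pressing the tab:** the far-left tab went down to its stop, with the fingertips 13 mm above the bench and 21 N on it.
- **Last checks:** under 28 N the cured corner sat only about 1.1 mm below where the fingers first touched it, so the cam appears to be carrying it. That depth comes from the tool position, good to a few tenths of a millimetre. The arm was still.
- **Surroundings:** the last top picture shows the far-left tab flat, both right tabs up, and the marker and pencil where they were. The arm hid part of the near-left tab, but its visible end had not moved and the fingers never went near it. The stapler, brown tape and dispenser were outside that picture. I did not look at them again, though the arm's path stayed well clear of them.

No check failed or disagreed.

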